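Make up two reagent kits in the chemical store

TASK

Make up the two reagent kits, each container standing upright in its own well and set down gently. In the three-well carrier put the dropper bottle in the well next to the wire grip, the tall amber bottle in the middle and the metal tin at the far end; in the two-well carrier put the squat wide jar next to the grip and the small straight vial in the other well. Leave the mortar and the flask where they stand.

Things in the scene. Friction and masses are not known exactly. Their poses are not given: they have to be found in the camera images.
- tall_mid (a point): Tall round amber glass bottle with a narrow white screw cap and white label: body 44 mm diameter to 64 mm high, cap 28 mm diameter from 72 to 92 mm; 92 mm high in all, 0.11 to 0.22 kg. The point is on its axis half-way up, 46 mm above its underside; z up.
- dropper_mid (a point): White plastic dropper bottle with a pointed nozzle: body 40 mm diameter to 50 mm high, slim nozzle above; 80 mm high in all, about 0.07 kg. The point is on its axis 40 mm above its underside; z up. Grip the body.
- tin_mid (a point): Bare metal rectangular tin with a small round cap on top: 32 mm (its x) by 44 mm (its y) by 54 mm high, the cap 22 mm diameter makes it 64 mm high; 0.10 to 0.20 kg. The point is on its middle axis 32 mm above its underside; z up.
- jar_mid (a point): Squat wide amber jar with a broad white lid: 52 mm diameter, 50 mm high, 0.13 kg. The point is on its axis 25 mm above its underside; z up.
- vial_mid (a point): Small straight-sided amber vial with a white cap as wide as its glass, 39 mm diameter, 62 mm high, 0.08 kg. The point is on its axis 31 mm above its underside; z up.
- carrier3: The three-well carrier. Fixed flat grey board, 254 mm (y) x 90 mm (x) x 16 mm high, with 3 square wells in a row along y: 70 x 70 mm, 10 mm deep, dark floor 6 mm above the table, 14 mm walls between. A steel wire grip loop 44 mm wide, 14 mm high sticks out 24 mm at the +y end. Origin: centre of the underside without loop; z up. Well centres at x = 0, y = +84, 0 and -84 mm (+ is next to the grip).
- carrier2: The two-well carrier. Fixed flat grey board, 170 mm (y) x 90 mm (x) x 16 mm high, with 2 square wells in a row along y: 70 x 70 mm, 10 mm deep, dark floor 6 mm above the table, 14 mm walls between. A steel wire grip loop 44 mm wide, 14 mm high sticks out 24 mm at the +y end. Origin: centre of the underside without loop; z up. Well centres at x = 0, y = +42 and -42 mm (+ is next to the grip).
- mortar_mid (a point): Bystander: open white ceramic mortar (bowl), 62 mm diameter at the rim, 42 mm high, standing among the containers. The point is on its axis 21 mm above its underside.
- flask_mid (a point): Bystander: clear conical glass flask with a dark stopper, 58 mm diameter at the foot, 90 mm high, standing among the containers. The point is on its axis 45 mm above its underside.
Things that resemble listed ones, but are neither listed nor needed, are in the scene too. What is shaped like the part that bears tall_mid but purple or red is not meant.

How it is judged:
By the outcome, as a careful person would: the job done as asked, in the order asked, and still so for the second after the job is handed in, with the robot touching nothing.
It also fails if it takes over 125 s, if anything falls off the work surface, if the arm or the gripper's body presses on something with over 40 N, if the wrist force passes 120 N, or if a joint passes its speed limit or range.

ROBOT

A 6-joint arm with a two-finger parallel gripper is mounted at the origin on the work surface. World frame = base frame: x ahead of the robot, y to its left, z up, the work surface at z = 0. Lengths are in m, angles in rad, forces in N, time in s.
With the tool pointing down it reaches from about 0.3 to 0.85 m from the base axis. Payload 4.2 kg.
Tool frame: the origin (TCP) lies at the very end of the fingers, on their centre line; the grasp point (between the pads) lies 19 mm behind it; z points along the fingers, y is the line along which they close (so a half turn about z gives the same grasp; the last joint's range is limited). The gripper opens to 91 mm and grips with 3 to 60 N. Pads are 32 mm wide; open, the fingers measure 118 mm over their backs; the gripper's body (76 mm by 178 mm) begins 60 mm behind the grasp point.
Start: joints at [1.155, 0.32, 1.565, -0, 1.257, -0.02], TCP at [0.222, 0.531, 0.214] pointing down, gripper open.
Joint ranges: [-3.11, 3.11], [-0.84, 2.01], [0.21, 2.61], [-1.34, 4.49], [0.05, 2.63], [-2.56, 2.56]. Speed limits (rad/s): [2.57, 2.57, 3.14, 3.14, 3.14, 3.14].

INTERFACE

Orientations are given as a unit quaternion [w, x, y, z].
In Python, from rig import bot, get_image, workorder gives the robot as it stands. The module is installed in compiled form; this text tells all that it offers.
- The arm moves only by the tool apply_moves, never from a script. Its argument "rows" is one flat list of numbers, 7 for each row, row after row: the shift along the tool's x, y, z in mm, then the turn, a rotation vector about the tool's x, y, z in degrees, then the closure, from 0 (fully open) to 1 (shut). A call has 1 to 5 rows; each row is the pose to reach, as a shift and turn from the pose commanded when the call began, along the tool's axes at that moment; what a row does not reach only later rows make up. A row lasts 1/8 s, in which the tool goes at most 62.5 mm and 10.7 degrees, less where a joint would pass 70% of its speed; a pose out of reach is approached as far as the arm can. A call with a gripper value outside its range is refused whole. The fingers move at their own pace and stop on an object; "grip_force" is the grip in N (left out, the last holds). Time passes only in rows, so rows that repeat a pose let the fingers close. It gives the time, the measured TCP pose, the force, the opening and the grip force at its end, in the units of the state.
- bot.get_state(): the state, without advancing time (a new reading comes with each control period).
- get_image(name): name is "scene" or "side" or "wrist"; returns a dict with "frame" (480x640x3 uint8, red, green, blue), "depth" (480x640 float32, m along the optical axis (not along the pixel's ray), 0 where there is no reading), "fx", "fy", "cx", "cy" (pixels), "rvec" (rotation vector, rad) and "tvec" (3), from world to camera coordinates, as OpenCV has them; the wrist camera has in their place "T_tool_cam" (4x4, takes a point from camera to tool coordinates, whose origin is the TCP and whose axes are the flange's). Camera axes: x right, y down, z forward; pixel columns grow to the right and rows downward; lengths in m; the calibration is good to about 2 mm. A picture is of the moment at which its call begins: read the wrist's pose just before it.
- workorder.finish_job(): hands the job in; it is judged then, once.
The state is a dict: "time_s": time; "q": joint angles; "joint_velocities": joint speeds; "joint_torque": joint torques, N m; "eef_pos": TCP position; "tool_rot": TCP orientation; "wrist_force": force on the tool from outside, world axes, zero at the start; "ft_torque": the same for the moment, N m; "finger_gap": opening from 0.0 (shut) to 1.0 (fully open); "grasp_force": force on a finger pad.
Only numpy, scipy, OpenCV 4.12 (cv2) and the standard library are available. Lean on these libraries where they do the work, as an engineer would, in place of code of your own. Each camera call takes 0.05 s, during which the arm holds its last target. There are 200 camera calls.

## Working session

There is one attempt and no reset: what is moved stays moved. The work goes in short steps, Python scripts to look and compute and a tool call to move; the robot and the scene stay as the last step left them, time stands still between calls to the robot, and variables do not carry over. Pictures are saved under pics/ and viewed, at most 14 in all, crops included, and the job is handed in when it is done.

Besides the shell and the picture viewer there is one more tool, called after ">>>" as a command line: name --argument value ..., lists and objects as JSON in quotes. apply_moves: Moves the arm, as the interface text tells. Its arguments: {"type":"object","properties":{"rows":{"type":"array"},"grip_force":{"type":"number"}},"required":["rows"]}

```bash
mkdir -p pics; cat > h.py <<'E'
import numpy as np, cv2
from scipy.spatial.transform import Rotation as R
from rig import bot, get_image, workorder
def cloud(im):
    d=im["depth"]; v,u=np.mgrid[:480,:640]
    P=np.stack([(u-im["cx"])/im["fx"]*d,(v-im["cy"])/im["fy"]*d,d],-1)
    if "rvec" in im:
        M=cv2.Rodrigues(np.array(im["rvec"],float))[0]; W=(P-np.array(im["tvec"]).ravel())@M
    else:
        s=im["state"]; T=np.array(im["T_tool_cam"]); q=s["tool_rot"]
        W=(P@T[:3,:3].T+T[:3,3])@R.from_quat([q[1],q[2],q[3],q[0]]).as_matrix().T+np.array(s["eef_pos"])
    W[d<=0]=np.nan
    return W
def grab(n):
    s=bot.get_state(); im=get_image(n); im["state"]=s; return im
def save(im,f): cv2.imwrite("pics/"+f,im["frame"][:,:,::-1])
E
python3 - <<'E'
from h import *
import pickle
print(bot.get_state())
for n in ["scene","side","wrist"]:
    im=grab(n); save(im,n+"0.png"); pickle.dump(im,open(n+"0.pkl","wb"))
    print(n,im["fx"],im.get("tvec"),im.get("T_tool_cam"))
E
```

```text
{'time_s': 0.0, 'q': array([ 1.15496014e+00,  3.20285069e-01,  1.56566498e+00,  2.00716112e-06,
        1.25741912e+00, -1.99848109e-02]), 'joint_velocities': array([-0.00094475, -0.00172746,  0.00062788, -0.00082835, -0.00032887,
        0.00167669]), 'joint_torque': array([-1.02362553e-04, -4.12464809e+01, -2.31967485e+01,  7.27194850e-02,
        4.59026895e-02, -1.38185292e-04]), 'eef_pos': array([0.2215013 , 0.53007229, 0.21312967]), 'tool_rot': array([-1.92963978e-04,  1.96636167e-01,  9.80476124e-01, -8.67043789e-04]), 'wrist_force': array([0.31328358, 0.38309391, 0.40846675]), 'ft_torque': array([-0.02367891,  0.01759857, -0.02773542]), 'grasp_force': 0.0, 'finger_gap': 0.999809975695143}
scene 446.99909855751974 [ 0.07263648 -0.34731846  1.45367849] None
side 538.7138171359937 [-0.50552389  0.13481675  1.15522119] None
wrist 425.2468408850573 None [[ 2.70332145e-04 -9.63343668e-01 -2.68270208e-01  7.65499005e-02]
 [ 9.99999421e-01 -1.90800735e-05  1.07620097e-03  4.84414576e-04]
 [-1.04187000e-03 -2.68270343e-01  9.63343105e-01 -1.70037146e-01]
 [ 0.00000000e+00  0.00000000e+00  0.00000000e+00  1.00000000e+00]]
```

View pics/scene0.png

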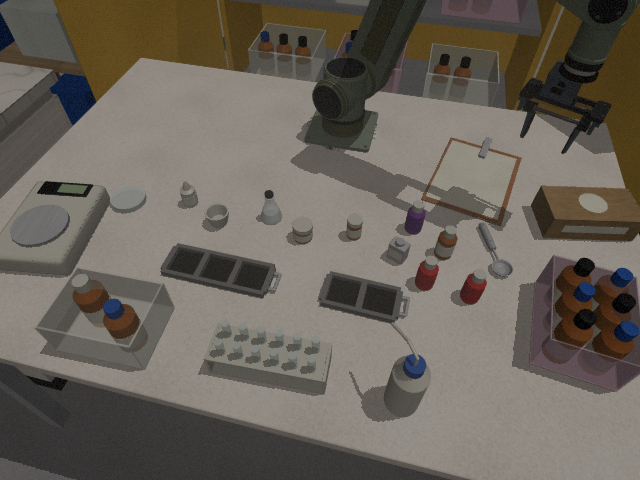

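View pics/side0.png

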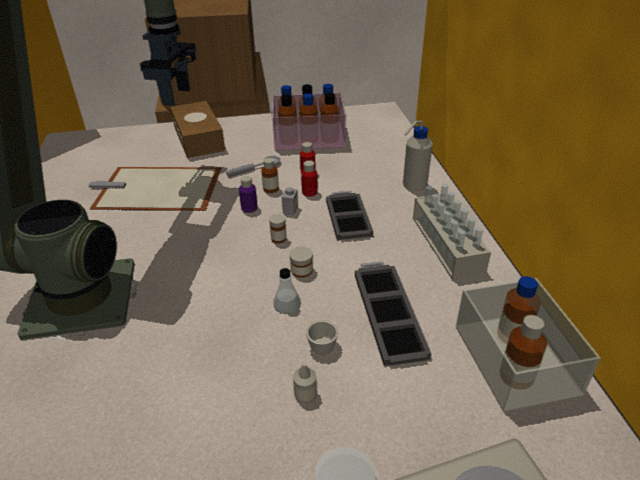

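The scene picture shows the dropper (188,194), mortar (216,216), flask (271,208), jar (302,231), vial (355,227), tin (399,249) and amber bottle (447,242). Carrier3 is at (220,270) and carrier2 at (362,297), both with loops to the right. The side view agrees.

```bash
cat > seg.py <<'E'
from h import *
import pickle
A=[]
for n in ["scene","side"]:
    im=pickle.load(open(n+"0.pkl","rb")); W=cloud(im).reshape(-1,3); 
    t=W[(abs(W[:,2])<.02)&(W[:,0]>.25)&(W[:,0]<.8)&(abs(W[:,1])<.4)]; print(n,"table z",np.median(t[:,2]))
    A.append(W)
W=np.vstack(A); c=np.repeat([0,1],len(A[0]))
m=(W[:,2]>.022)&(W[:,2]<.13)&(W[:,0]>.2)&(W[:,0]<.62)&(W[:,1]>-.42)&(W[:,1]<.45)
P=W[m]; c=c[m]
g=np.zeros((450,900),np.uint8); ix=((P[:,0]-.2)/.001).astype(int); iy=((P[:,1]+.45)/.001).astype(int)
g[ix,iy]=1; g=cv2.morphologyEx(g,cv2.MORPH_CLOSE,np.ones((5,5)))
n,l=cv2.connectedComponents(g); k=l[ix,iy]
for i in range(1,n):
    q=P[k==i]
    if len(q)<40: continue
    zt=np.percentile(q[:,2],99); top=q[q[:,2]>zt-.008]
    cc=[P[(k==i)&(c==j)] for j in (0,1)]
    print("ctr",((q[:,:2].min(0)+q[:,:2].max(0))/2).round(3),"size",np.ptp(q[:,:2],axis=0).round(3),"z",zt.round(3),"top",((top[:,:2].min(0)+top[:,:2].max(0))/2).round(3),[x[x[:,2]>zt-.008,:2].mean(0).round(3) for x in cc])
# carriers
for n,pts in {"scene":[[(163,246),(275,267),(280,295),(166,272)]]}.items(): pass
m=(W[:,2]>.011)&(W[:,2]<.02)&(W[:,0]>.4)&(W[:,0]<.75)&(W[:,1]>-.42)&(W[:,1]<.45)
P=W[m]; g[:]=0
ok=P[:,0]<.649; P=P[ok]; ix=((P[:,0]-.2)/.001).astype(int); iy=((P[:,1]+.45)/.001).astype(int); g[ix,iy]=1
g=cv2.morphologyEx(g,cv2.MORPH_CLOSE,np.ones((7,7))); n,l,st,_=cv2.connectedComponentsWithStats(g)
cv2.imwrite("pics/top.png",g*255)
for i in range(1,n):
    if st[i,4]<2500: continue
    k=l[ix,iy]==i; r=cv2.minAreaRect(P[k][:,:2].astype(np.float32)*1000); print("carrier",r,st[i])
E
python3 seg.py
```

```text
scene table z -0.0003223606806502142
side table z -0.0004883749471691796
ctr [0.383 0.264] size [0.045 0.051] z 0.093 top [0.383 0.268] [array([0.383, 0.267]), array([0.383, 0.263])]
ctr [ 0.434 -0.106] size [0.049 0.05 ] z 0.092 top [ 0.433 -0.106] [array([ 0.434, -0.104]), array([ 0.434, -0.107])]
ctr [ 0.436 -0.334] size [0.042 0.044] z 0.079 top [ 0.436 -0.334] [array([ 0.437, -0.332]), array([ 0.436, -0.337])]
ctr [0.442 0.118] size [0.041 0.044] z 0.064 top [0.441 0.119] [array([0.443, 0.121]), array([0.443, 0.117])]
ctr [0.448 0.346] size [0.045 0.049] z 0.093 top [0.448 0.346] [array([0.449, 0.348]), array([0.448, 0.345])]
ctr [ 0.484 -0.233] size [0.061 0.064] z 0.044 top [ 0.484 -0.233] [array([ 0.482, -0.232]), array([ 0.485, -0.232])]
ctr [ 0.48  -0.007] size [0.054 0.055] z 0.052 top [ 0.48  -0.006] [array([ 0.481, -0.005]), array([ 0.48 , -0.009])]
ctr [0.487 0.237] size [0.046 0.053] z 0.065 top [0.487 0.237] [array([0.488, 0.239]), array([0.488, 0.235])]
ctr [0.551 0.308] size [0.045 0.051] z 0.093 top [0.549 0.31 ] [array([0.551, 0.311]), array([0.55 , 0.306])]
ctr [0.563 0.414] size [0.045 0.05 ] z 0.094 top [0.562 0.413] [array([0.563, 0.416]), array([0.562, 0.412])]
carrier ((612.9789428710938, 179.06631469726562), (71.65253448486328, 205.51734924316406), 0.09670738875865936) [ 526  377  206   73 5271]
carrier ((617.486083984375, -165.32237243652344), (287.5860595703125, 62.94216537475586), 89.98335266113281) [ 140  385  289   65 6657]
```

```bash
python3 -c "
import cv2
a=cv2.imread('pics/scene0.png')[165:325,150:490]
cv2.imwrite('pics/crop0.png',cv2.resize(a,None,fx=2.35,fy=2.35,interpolation=cv2.INTER_CUBIC))"
```

```text
(no output)
```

View pics/crop0.png

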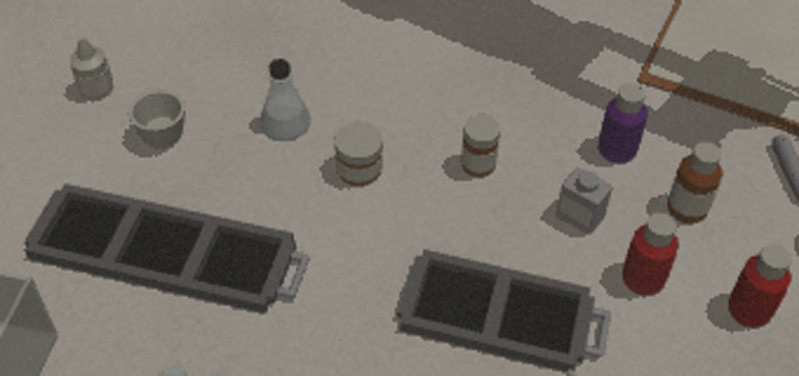

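```bash
cat > fit.py <<'E'
from h import *
import pickle
from scipy.optimize import minimize
W=np.vstack([cloud(pickle.load(open(n+"0.pkl","rb"))).reshape(-1,3) for n in ["scene","side"]])
def rect(p,cx,cy,hx,hy): return (abs(p[:,0]-cx)<hx)&(abs(p[:,1]-cy)<hy)
def fit(c0,L,ys):
    m=(abs(W[:,0]-c0[0])<.1)&(abs(W[:,1]-c0[1])<L/2+.06)&(W[:,2]<.03)&(W[:,2]>-.01); P=W[m]
    def cost(v):
        t=v[2]; M=np.array([[np.cos(t),-np.sin(t)],[np.sin(t),np.cos(t)]])
        p=(P[:,:2]-v[:2])@M
        h=np.where(rect(p,0,0,.045,L/2),.016,0)
        for y in ys: h[rect(p,0,y,.035,.035)]=.006
        return np.minimum(abs(P[:,2]-h),.01).mean()*1e3
    from scipy.optimize import differential_evolution as de
    r=de(cost,[(c0[0]-.05,c0[0]+.05),(c0[1]-.05,c0[1]+.05),(-.4,.4)],seed=0,popsize=12,maxiter=60)
    v=r.x; t=v[2]; print("carrier",v[:2].round(4),"yaw deg",np.degrees(t).round(2),"cost",r.fun)
    for y in ys: print("  well",y,(v[:2]+y*np.array([-np.sin(t),np.cos(t)])).round(4))
fit((.61,-.17),.254,[.084,0,-.084]); fit((.62,.17),.170,[.042,-.042])
m=(abs(W[:,0]-.487)<.04)&(abs(W[:,1]-.237)<.04)&(W[:,2]>.05)&(W[:,2]<.059)
r=cv2.minAreaRect(W[m][:,:2].astype(np.float32)*1000); print("tin",r)
print(cv2.boxPoints(r))
E
python3 fit.py
```

```text
carrier [ 0.6341 -0.1726] yaw deg -0.74 cost 2.0109260955294013
  well 0.084 [ 0.6352 -0.0886]
  well 0 [ 0.6341 -0.1726]
  well -0.084 [ 0.633  -0.2566]
carrier [0.6269 0.1731] yaw deg -2.35 cost 2.212078433329899
  well 0.042 [0.6286 0.215 ]
  well -0.042 [0.6252 0.1311]
tin ((485.9626770019531, 236.0257110595703), (50.99247360229492, 34.310970306396484), 65.01385498046875)
[[459.6432  220.16212]
 [490.74298 205.6692 ]
 [512.28217 251.8893 ]
 [481.18237 266.3822 ]]
```

>>> apply_moves --rows '[-35,-47,0,0,0,9.6,0,-71,-95,0,0,0,19.2,0,-106,-143,0,0,0,28.8,0,-142,-190,0,0,0,38.4,0,-177,-238,0,0,0,48,0]' --grip_force 15

```text
time_s: 0.78
eef_pos: [0.2934, 0.2409, 0.2139]
tool_rot: [0.0, 0.58, 0.814, 0.0]
wrist_force: [1.6, -0.2, 0.9]
finger_gap: 1.001
grasp_force: 0.0
```

```bash
cat > go.py <<'E'
import sys
from h import *
# usage: go.py x y z yaw_deg(of tool y from world x)
x,y,z,yaw=map(float,sys.argv[1:])
s=bot.get_state(); q=s["tool_rot"]; r=R.from_quat([q[1],q[2],q[3],q[0]])
a=np.radians(yaw); Y=[np.cos(a),np.sin(a),0]; Z=[0,0,-1]; X=np.cross(Y,Z)
T=R.from_matrix(np.array([X,Y,Z]).T)
print("pos",s["eef_pos"].round(4),"yaw",np.degrees(np.arctan2(*r.as_matrix()[[1,0],1])).round(2),"t",s["time_s"],"gap",s["finger_gap"],"F",s["wrist_force"].round(1),"q",s["q"].round(2))
print("shift mm",(r.inv().apply(np.array([x,y,z])-s["eef_pos"])*1e3).round(1),"turn",np.degrees((r.inv()*T).as_rotvec()).round(2))
E
python3 go.py .436 -.334 .14 0
```

```text
pos [0.2934 0.2409 0.2139] yaw 19.05 t 0.775 gap 1.0006632041026302 F [ 1.6 -0.2  0.9] q [ 0.66  0.01  1.96 -0.    1.18  0.33]
shift mm [-590.   -52.9   74. ] turn [3.000e-02 1.000e-02 1.905e+01]
```

>>> apply_moves --rows '[-59,-5,0,0,0,9.5,0.25,-118,-10,0,0,0,19,0.25,-177,-16,0,0,0,19,0.25,-236,-21,0,0,0,19,0.25,-295,-26,0,0,0,19,0.25]'

```text
time_s: 1.4
eef_pos: [0.3664, -0.0462, 0.2141]
tool_rot: [0.0, 0.705, 0.709, 0.0]
wrist_force: [1.0, 0.2, -0.4]
finger_gap: 0.75
grasp_force: 0.0
```

>>> apply_moves --rows '[-58,14,10,0,0,0,0.25,-117,28,20,0,0,0,0.25,-174,42,35,0,0,0,0.25,-231,57,55,0,0,0,0.25,-287,71,74,0,0,0,0.25]'

```text
time_s: 2.02
eef_pos: [0.4391, -0.3328, 0.139]
tool_rot: [-0.0, 0.705, 0.709, 0.0]
wrist_force: [0.2, -0.0, 1.2]
finger_gap: 0.748
grasp_force: 0.0
```

```bash
python3 go.py .436 -.334 .08 0; cat > near.py <<'E'
import sys
from h import *
f=sys.argv[1]; x,y,rad,z0,z1=map(float,sys.argv[2:])
im=grab("wrist"); save(im,f); W=cloud(im).reshape(-1,3)
m=np.hypot(W[:,0]-x,W[:,1]-y)<rad
P=W[m]; tab=P[abs(P[:,2])<.012]; 
q=P[(P[:,2]>z0)&(P[:,2]<z1)]; print(len(q),"table",np.median(tab[:,2]) if len(tab) else None,"ztop",np.nanpercentile(P[:,2],99.5))
if len(q): print("ctr",(q[:,:2].min(0)+q[:,:2].max(0))/2,"size",np.ptp(q[:,:2],axis=0),"rect",cv2.minAreaRect(q[:,:2].astype(np.float32)*1e3))
# circle fit
from scipy.optimize import least_squares
if len(q): print("circle",least_squares(lambda v:np.hypot(q[:,0]-v[0],q[:,1]-v[1])-v[2],[x,y,.02],loss="soft_l1",f_scale=.001).x)
E
python3 near.py w1.png .436 -.334 .05 .02 .05
```

```text
pos [ 0.4391 -0.3328  0.139 ] yaw 0.29 t 2.025 gap 0.7478168166665239 F [ 0.2 -0.   1.2] q [-0.67  0.34  1.73  0.    1.07 -0.67]
shift mm [-1.2 -3.1 59. ] turn [ 0.01 -0.02  0.29]
948 table -0.0008729183624293646 ztop 0.25899693980689303
ctr [ 0.43444374 -0.3328994 ] size [0.03993311 0.04098704] rect ((434.3523254394531, -332.59051513671875), (40.2772216796875, 39.90129089355469), 76.82516479492188)
circle [ 0.43456135 -0.33253735  0.01927188]
```

>>> apply_moves --rows '[0,-4,45,0,0,0,0.25,0,-4,90,0,0,0,0.25,0,-4,115,0,0,0,0.25,0,-4,123,0,0,0,0.25,0,-4,123,0,0,0,0.7]'

```text
time_s: 2.7
eef_pos: [0.4351, -0.3308, 0.017]
tool_rot: [-0.0, 0.705, 0.709, 0.0]
wrist_force: [-0.5, 0.1, 0.9]
finger_gap: 0.67
grasp_force: 0.0
```

>>> apply_moves --rows '[0,0,0,0,0,0,0.7,0,0,0,0,0,0,0.7,0,0,0,0,0,0,0.7,0,0,-20,0,0,0,0.7,0,0,-50,0,0,0,0.7]' --grip_force 15

```text
time_s: 3.32
eef_pos: [0.4342, -0.3303, 0.0668]
tool_rot: [-0.001, 0.705, 0.709, -0.0]
wrist_force: [-0.5, -1.0, -0.8]
finger_gap: 0.436
grasp_force: 15.0
```

```bash
python3 go.py .6352 -.0886 .13 0; python3 - <<'E'
from h import *
print(bot.get_state()["grasp_force"])
E
```

```text
pos [ 0.4342 -0.3303  0.0668] yaw 0.32 t 3.325 gap 0.43630224670959405 F [-0.5 -1.  -0.8] q [-0.67  0.41  1.83  0.    0.9  -0.68]
shift mm [240.7 202.2 -63.2] turn [-0.11 -0.09  0.32]
14.999560117721558
```

>>> apply_moves --rows '[10,8,-45,0,0,0,0.7,45,38,-63,0,0,0,0.7,90,76,-63,0,0,0,0.7,137,115,-63,0,0,0,0.7,184,155,-63,0,0,0,0.7]'

```text
time_s: 3.95
eef_pos: [0.5898, -0.1445, 0.1302]
tool_rot: [0.0, 0.705, 0.709, 0.0]
wrist_force: [0.9, -1.6, -0.4]
finger_gap: 0.436
grasp_force: 15.0
```

>>> apply_moves --rows '[35,30,0,0,0,0,0.7,56,47,0,0,0,0,0.7,56,47,0,0,0,0,0.7]'

```text
time_s: 4.32
eef_pos: [0.636, -0.0887, 0.1296]
tool_rot: [-0.0, 0.704, 0.71, -0.0]
wrist_force: [-0.3, 0.1, -1.0]
finger_gap: 0.433
grasp_force: 15.0
```

```bash
cat > wfit.py <<'E'
import sys
from h import *
from scipy.optimize import differential_evolution as de
f,x,y,t,L=sys.argv[1],*map(float,sys.argv[2:]); ys=[.084,0,-.084] if L>.2 else [.042,-.042]
im=grab("wrist"); save(im,f); W=cloud(im).reshape(-1,3); W=W[(W[:,2]<.03)&(W[:,2]>-.015)]
P=W[(abs(W[:,0]-x)<.08)&(abs(W[:,1]-y)<L/2+.04)]
def rect(p,cx,cy,hx,hy): return (abs(p[:,0]-cx)<hx)&(abs(p[:,1]-cy)<hy)
def cost(v):
    a=v[2]; M=np.array([[np.cos(a),-np.sin(a)],[np.sin(a),np.cos(a)]]); p=(P[:,:2]-v[:2])@M
    h=np.where(rect(p,0,0,.045,L/2),.016,0)
    for k in ys: h[rect(p,0,k,.035,.035)]=.006
    return np.minimum(abs(P[:,2]-h),.01).mean()*1e3
t=np.radians(t)
r=de(cost,[(x-.015,x+.015),(y-.015,y+.015),(t-.1,t+.1)],seed=0,maxiter=60); v=r.x
print(len(P),v.round(4),np.degrees(v[2]).round(2),r.fun)
for k in ys: print("well",k,(v[:2]+k*np.array([-np.sin(v[2]),np.cos(v[2])])).round(4))
E
python3 go.py .6352 -.0886 .02 0; python3 wfit.py w2.png .634 -.1726 -.7 .254
```

```text
pos [ 0.636  -0.0887  0.1296] yaw 0.45 t 4.325 gap 0.4334719746307601 F [-0.3  0.1 -1. ] q [-0.16  0.48  1.52 -0.    1.13 -0.16]
shift mm [ 1.000e-01 -7.000e-01  1.096e+02] turn [-0.04  0.01  0.45]
39737 [ 0.6329 -0.1716 -0.0151] -0.87 1.542897394988373
well 0.084 [ 0.6342 -0.0877]
well 0 [ 0.6329 -0.1716]
well -0.084 [ 0.6317 -0.2556]
```

View pics/w2.png

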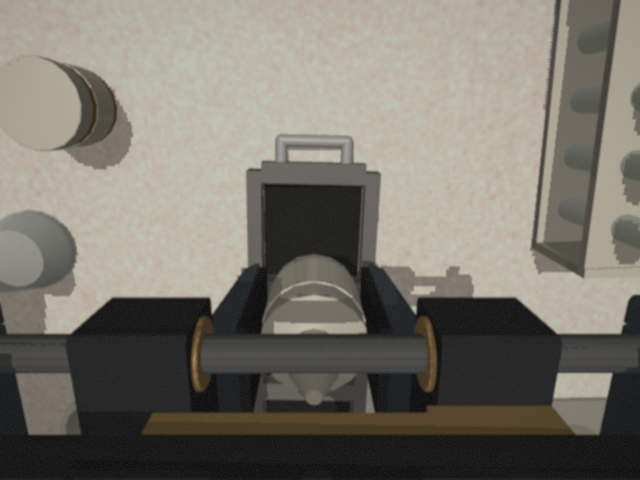

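>>> apply_moves --rows '[0,-1,50,0,0,0,0.7,0,-1,85,0,0,0,0.7,0,-1,98,0,0,0,0.7,0,-1,103,0,0,0,0.7,0,-1,105,0,0,0,0.7]'

```text
time_s: 5.0
eef_pos: [0.6354, -0.0904, 0.0261]
tool_rot: [0.001, 0.705, 0.709, 0.001]
wrist_force: [-0.4, -0.3, -0.8]
finger_gap: 0.435
grasp_force: 15.0
```

>>> apply_moves --rows '[0,0,0.5,0,0,0,0.7,0,0,1,0,0,0,0.7,0,0,1.5,0,0,0,0.7,0,0,1.5,0,0,0,0.7]'

```text
time_s: 5.5
eef_pos: [0.6349, -0.0897, 0.024]
tool_rot: [0.0, 0.705, 0.709, 0.0]
wrist_force: [-0.4, -0.3, 2.5]
finger_gap: 0.433
grasp_force: 15.0
```

>>> apply_moves --rows '[0,0,0.3,0,0,0,0.7,0,0,0.3,0,0,0,0.5,0,0,0.3,0,0,0,0.35,0,0,0.3,0,0,0,0.35,0,0,0.3,0,0,0,0.35]'

```text
time_s: 6.12
eef_pos: [0.6345, -0.0898, 0.023]
tool_rot: [-0.0, 0.705, 0.709, -0.0]
wrist_force: [-0.3, 0.5, 0.1]
finger_gap: 0.649
grasp_force: 0.0
```

>>> apply_moves --rows '[0,0,-15,0,0,0,0.35,0,0,-60,0,0,0,0.3,0,0,-110,0,0,0,0.25,0,0,-130,0,0,0,0.25]'

```text
time_s: 6.62
eef_pos: [0.6364, -0.09, 0.1581]
tool_rot: [0.003, 0.705, 0.709, 0.002]
wrist_force: [0.3, 0.1, 0.2]
finger_gap: 0.745
grasp_force: 0.0
```

```bash
python3 go.py .448 .346 .16 0; python3 near.py w3.png .635 -.088 .04 .026 .055
```

```text
pos [ 0.6364 -0.09    0.1581] yaw 0.32 t 6.625 gap 0.7449683714245869 F [0.3 0.1 0.2] q [-0.16  0.46  1.49  0.    1.19 -0.16]
shift mm [ 437.1 -185.9   -3.7] turn [0.41 0.06 0.32]
576 table 0.005389183177308576 ztop 0.2780788170983907
ctr [ 0.6342839  -0.09128602] size [0.04033552 0.04088546] rect ((634.385009765625, -90.78016662597656), (40.09602737426758, 39.792625427246094), 34.03263473510742)
circle [ 0.63442658 -0.09124115  0.01977859]
```

>>> apply_moves --rows '[57,-24,-1,0,0,0,0.25,114,-48,-2,0,0,0,0.25,170,-72,-3,0,0,0,0.25,226,-96,-4,0,0,0,0.25,282,-120,-4,0,0,0,0.25]'

```text
time_s: 7.3
eef_pos: [0.512, 0.1932, 0.1575]
tool_rot: [0.0, 0.705, 0.709, 0.0]
wrist_force: [1.1, 0.8, 0.2]
finger_gap: 0.75
grasp_force: 0.0
```

>>> apply_moves --rows '[50,-21,0,0,0,0,0.25,100,-43,0,0,0,0,0.25,140,-60,0,0,0,0,0.25,154,-65,0,0,0,0,0.25,154,-65,0,0,0,0,0.25]'

```text
time_s: 7.92
eef_pos: [0.447, 0.3453, 0.1571]
tool_rot: [0.0, 0.705, 0.71, -0.0]
wrist_force: [-0.1, -0.4, 0.2]
finger_gap: 0.751
grasp_force: 0.0
```

```bash
python3 near.py w4.png .448 .346 .04 .02 .06;python3 go.py .448 .346 .026 0; 
```

```text
636 table -0.0008554997989981966 ztop 0.2770626981582477
ctr [0.4457933  0.36246287] size [0.04386435 0.02002035] rect ((445.6397399902344, 362.6405029296875), (43.879234313964844, 19.672256469726562), 0.9216704368591309)
circle [0.44579444 0.34989758 0.02206792]
pos [0.4473 0.3445 0.1571] yaw 0.34 t 7.975 gap 0.7533482849298454 F [-0.1 -0.5  0.6] q [ 0.64  0.35  1.68 -0.    1.12  0.63]
shift mm [  1.6   0.7 131.1] turn [0.   0.05 0.34]
```

View pics/w4.png

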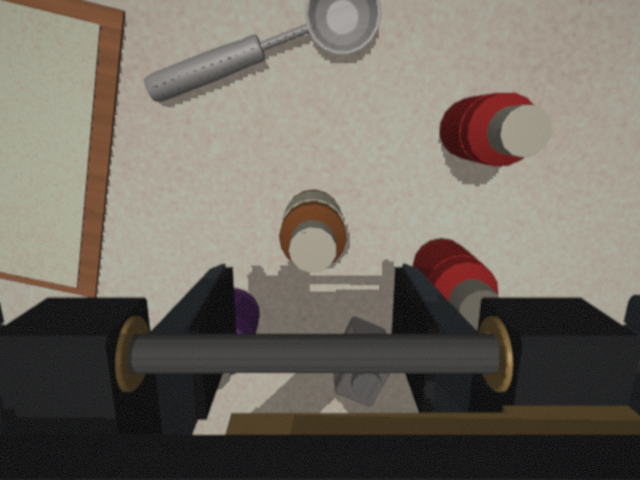

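The amber bottle is centred at (313,235) between the fingers, with red at (455,270) outside the right finger and purple at the left.

>>> apply_moves --rows '[4,-1,45,0,0,0,0.25,4,-1,90,0,0,0,0.25,4,-1,120,0,0,0,0.25,4,-1,131,0,0,0,0.25,4,-1,131,0,0,0,0.6]' --grip_force 20

```text
time_s: 8.6
eef_pos: [0.4467, 0.3484, 0.0262]
tool_rot: [0.0, 0.706, 0.709, -0.0]
wrist_force: [-0.4, 0.7, 1.1]
finger_gap: 0.67
grasp_force: 0.0
```

>>> apply_moves --rows '[0,0,0,0,0,0,0.7,0,0,0,0,0,0,0.7,0,0,0,0,0,0,0.7,0,0,-20,0,0,0,0.7,0,0,-55,0,0,0,0.7]'

```text
time_s: 9.22
eef_pos: [0.445, 0.3485, 0.0805]
tool_rot: [-0.0, 0.705, 0.709, -0.002]
wrist_force: [-0.1, -0.2, -1.3]
finger_gap: 0.478
grasp_force: 20.0
```

>>> apply_moves --rows '[0,0,-55,0,0,0,0.7,0,0,-65,0,0,0,0.7]'

```text
time_s: 9.48
eef_pos: [0.4479, 0.3507, 0.1501]
tool_rot: [0.001, 0.705, 0.709, 0.004]
wrist_force: [-0.2, 0.7, -1.5]
finger_gap: 0.477
grasp_force: 20.0
```

```bash
python3 go.py .634 -.172 .15 0; 
```

```text
pos [0.4479 0.3507 0.1501] yaw 0.34 t 9.475 gap 0.4774368853904363 F [-0.2  0.7 -1.5] q [0.64 0.35 1.68 0.   1.1  0.64]
shift mm [-523.7  183.1   -1.3] turn [ 0.37 -0.28  0.34]
```

>>> apply_moves --rows '[-52,18,0,0,0,0,0.7,-105,37,0,0,0,0,0.7,-158,55,0,0,0,0,0.7,-211,74,0,0,0,0,0.7,-264,92,0,0,0,0,0.7]'

```text
time_s: 10.1
eef_pos: [0.5392, 0.084, 0.1451]
tool_rot: [-0.001, 0.705, 0.709, -0.001]
wrist_force: [1.0, 0.5, -1.8]
finger_gap: 0.479
grasp_force: 20.0
```

>>> apply_moves --rows '[-55,19,0,0,0,0,0.7,-110,38,0,0,0,0,0.7,-165,57,0,0,0,0,0.7,-220,76,0,0,0,0,0.7,-259,91,0,0,0,0,0.7]'

```text
time_s: 10.72
eef_pos: [0.6317, -0.1751, 0.1445]
tool_rot: [-0.001, 0.706, 0.709, -0.001]
wrist_force: [0.3, 0.5, -1.5]
finger_gap: 0.483
grasp_force: 20.0
```

>>> apply_moves --rows '[0,0,0,0,0,0,0.7,0,0,0,0,0,0,0.7]'

```text
time_s: 10.98
eef_pos: [0.6311, -0.172, 0.1448]
tool_rot: [-0.001, 0.705, 0.709, -0.0]
wrist_force: [-0.6, -0.1, -1.3]
finger_gap: 0.474
grasp_force: 20.0
```

```bash
python3 go.py .634 -.172 .033 0; 
```

```text
pos [ 0.6311 -0.172   0.1448] yaw 0.31 t 10.975 gap 0.4740346078159733 F [-0.6 -0.1 -1.3] q [-0.28  0.49  1.47  0.    1.18 -0.29]
shift mm [ -0.2   3.2 111.8] turn [-0.15 -0.08  0.31]
```

>>> apply_moves --rows '[0,3,50,0,0,0,0.7,0,3,88,0,0,0,0.7,0,3,103,0,0,0,0.7,0,3,107,0,0,0,0.7,0,3,109,0,0,0,0.7]'

```text
time_s: 11.6
eef_pos: [0.6361, -0.1726, 0.0385]
tool_rot: [0.001, 0.705, 0.709, 0.001]
wrist_force: [0.8, -0.3, -2.2]
finger_gap: 0.482
grasp_force: 20.0
```

>>> apply_moves --rows '[0,0,0.5,0,0,0,0.7,0,0,1,0,0,0,0.7,0,0,1.5,0,0,0,0.7,0,0,1.5,0,0,0,0.7]'

```text
time_s: 12.1
eef_pos: [0.6351, -0.1728, 0.0358]
tool_rot: [0.0, 0.705, 0.709, 0.0]
wrist_force: [-0.4, 0.3, -2.1]
finger_gap: 0.48
grasp_force: 20.0
```

>>> apply_moves --rows '[0,0,0.7,0,0,0,0.7,0,0,1.3,0,0,0,0.7,0,0,2,0,0,0,0.7,0,0,2,0,0,0,0.7]'

```text
time_s: 12.6
eef_pos: [0.6351, -0.1728, 0.0337]
tool_rot: [0.0, 0.705, 0.709, 0.0]
wrist_force: [-0.1, 0.0, -1.0]
finger_gap: 0.478
grasp_force: 20.0
```

>>> apply_moves --rows '[0,0,0.4,0,0,0,0.7,0,0,0.8,0,0,0,0.7,0,0,0.8,0,0,0,0.7]'

```text
time_s: 12.98
eef_pos: [0.6351, -0.1728, 0.0336]
tool_rot: [0.0, 0.705, 0.709, 0.0]
wrist_force: [-2.4, 0.6, 5.9]
finger_gap: 0.481
grasp_force: 20.0
```

Contact; release, then on to the tin.

>>> apply_moves --rows '[0,0,-0.3,0,0,0,0.5,0,0,-0.3,0,0,0,0.35,0,0,-0.3,0,0,0,0.3,0,0,-0.3,0,0,0,0.3,0,0,-0.3,0,0,0,0.3]'

```text
time_s: 13.6
eef_pos: [0.6351, -0.1727, 0.033]
tool_rot: [-0.0, 0.705, 0.709, 0.0]
wrist_force: [0.6, 0.3, 0.0]
finger_gap: 0.695
grasp_force: 0.0
```

>>> apply_moves --rows '[0,0,-15,0,0,0,0.3,0,0,-60,0,0,0,0.25,0,0,-110,0,0,0,0.25,0,0,-130,0,0,0,0.25]'

```text
time_s: 14.1
eef_pos: [0.6368, -0.1732, 0.1683]
tool_rot: [0.003, 0.705, 0.709, 0.002]
wrist_force: [0.2, 0.5, -0.7]
finger_gap: 0.749
grasp_force: 0.0
```

```bash
python3 near.py w5.png .634 -.172 .04 .026 .068; python3 go.py .487 .237 .16 -25
```

```text
694 table 0.00546219822186024 ztop 0.28820030371831634
ctr [ 0.63475934 -0.16053134] size [0.04410817 0.02136562] rect ((635.0806274414062, -160.15113830566406), (20.7076473236084, 44.12586975097656), 88.14212036132812)
circle [ 0.634556   -0.17251864  0.02207568]
pos [ 0.6375 -0.1734  0.17  ] yaw 0.32 t 14.15 gap 0.7473254290401058 F [1.  0.4 2.9] q [-0.28  0.48  1.43  0.    1.23 -0.29]
shift mm [ 411.3 -148.3    7.4] turn [ 0.59  0.03 25.32]
```

>>> apply_moves --rows '[55,-20,0,0,0,5,0.25,110,-40,0,0,0,10,0.25,165,-60,2,0,0,15,0.25,220,-80,4,0,0,20,0.25,275,-99,5,0,0,25,0.25]'

```text
time_s: 14.78
eef_pos: [0.5335, 0.1033, 0.1583]
tool_rot: [-0.0, 0.843, 0.538, 0.0]
wrist_force: [0.5, 0.9, 0.3]
finger_gap: 0.75
grasp_force: 0.0
```

```bash
python3 near.py w6.png .487 .237 .05 .02 .058;  python3 go.py .487 .237 .16 -25
```

```text
3750 table -0.000719840889108897 ztop 0.06433176325822838
ctr [0.48588079 0.23927259] size [0.04408487 0.05031091] rect ((485.99407958984375, 239.41903686523438), (44.2393913269043, 32.73377990722656), 66.5100326538086)
circle [0.48489307 0.23983101 0.01808163]
pos [0.5305 0.1093 0.1582] yaw -24.78 t 14.825 gap 0.7480782290352641 F [-3.2  4.7  0.1] q [0.18 0.31 1.73 0.01 1.11 0.61]
shift mm [ 97.7 -93.1  -1. ] turn [-0.28 -0.2   0.22]
```

View pics/w6.png

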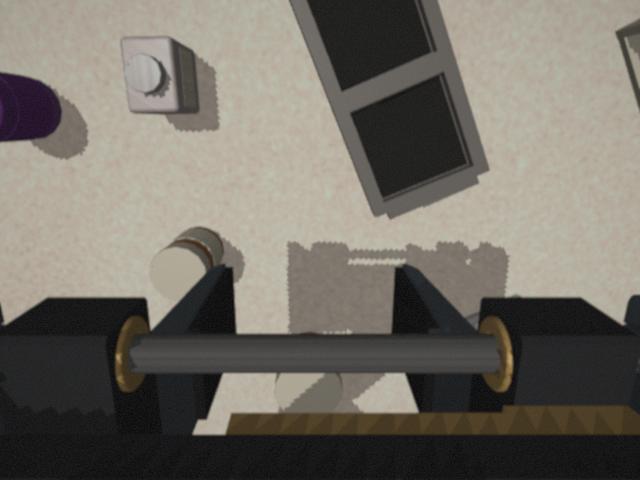

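>>> apply_moves --rows '[40,-37,0,0,0,-1,0.3,80,-74,0,0,0,-1,0.3,98,-92,0,0,0,-1,0.3,98,-92,0,0,0,-1,0.3,98,-92,0,0,0,-1,0.3]'

```text
time_s: 15.45
eef_pos: [0.492, 0.2284, 0.1582]
tool_rot: [0.0, 0.837, 0.547, -0.0]
wrist_force: [-0.7, -0.7, 0.1]
finger_gap: 0.702
grasp_force: 0.0
```

```bash
python3 go.py .486 .239 .019 -23.5; python3 near.py w7.png .487 .237 .05 .02 .058;  
```

```text
pos [0.492  0.2284 0.1582] yaw -23.68 t 15.45 gap 0.7021787348543581 F [-0.7 -0.7  0.1] q [ 0.41  0.31  1.73 -0.    1.1   0.83]
shift mm [  7.4  -9.8 139.2] turn [ 0.02  0.02 -0.18]
2392 table -0.0008493809380742678 ztop 0.27808586841690747
ctr [0.48546953 0.23986797] size [0.04462789 0.05064352] rect ((485.4915771484375, 240.2086181640625), (43.51617431640625, 31.87281036376953), 65.92363739013672)
circle [0.4857187  0.24071248 0.01785472]
```

>>> apply_moves --rows '[8,-10,25,0,0,0,0.3,8,-10,70,0,0,0,0.3,8,-10,115,0,0,0,0.3,8,-10,133,0,0,0,0.3,8,-10,139,0,0,0,0.3]'

```text
time_s: 16.12
eef_pos: [0.4857, 0.2391, 0.018]
tool_rot: [-0.0, 0.838, 0.546, -0.001]
wrist_force: [-0.0, 0.3, 0.4]
finger_gap: 0.698
grasp_force: 0.0
```

>>> apply_moves --rows '[0,0,0,0,0,0,0.6,0,0,0,0,0,0,0.8,0,0,0,0,0,0,0.8,0,0,0,0,0,0,0.8,0,0,-30,0,0,0,0.8]'

```text
time_s: 16.75
eef_pos: [0.484, 0.2397, 0.0477]
tool_rot: [-0.0, 0.837, 0.547, -0.003]
wrist_force: [-0.3, 0.5, -1.4]
finger_gap: 0.353
grasp_force: 20.0
```

>>> apply_moves --rows '[0,0,-45,0,0,0,0.8,0,0,-95,0,0,0,0.8,0,0,-110,0,0,0,0.8]'

```text
time_s: 17.12
eef_pos: [0.4872, 0.2412, 0.1622]
tool_rot: [0.0, 0.837, 0.547, 0.003]
wrist_force: [-0.8, 0.1, -2.4]
finger_gap: 0.348
grasp_force: 20.0
```

```bash
python3 go.py .6325 -.256 .15 0
```

```text
pos [0.4872 0.2412 0.1622] yaw -23.67 t 17.125 gap 0.3480337476400989 F [-0.8  0.1 -2.4] q [0.44 0.31 1.72 0.   1.11 0.85]
shift mm [-397.1  332.6   11.6] turn [  0.27  -0.21 -23.67]
```

>>> apply_moves --rows '[-40,33,0,0,0,-5,0.8,-80,66,0,0,0,-10,0.8,-120,99,0,0,0,-15,0.8,-160,133,0,0,0,-20,0.8,-200,166,0,0,0,-24,0.8]'

```text
time_s: 17.75
eef_pos: [0.5569, -0.0109, 0.1575]
tool_rot: [-0.001, 0.704, 0.71, -0.001]
wrist_force: [0.3, -0.1, -1.5]
finger_gap: 0.348
grasp_force: 20.0
```

>>> apply_moves --rows '[-55,16,0,0,0,0,0.8,-110,32,0,0,0,0,0.8,-165,48,0,0,0,0,0.8,-220,64,0,0,0,0,0.8,-248,72,0,0,0,0,0.8]'

```text
time_s: 18.38
eef_pos: [0.6305, -0.2597, 0.1565]
tool_rot: [-0.001, 0.706, 0.708, -0.001]
wrist_force: [-0.6, 0.7, -2.2]
finger_gap: 0.35
grasp_force: 20.0
```

>>> apply_moves --rows '[0,0,0,0,0,0,0.8,0,0,0,0,0,0,0.8]'

```text
time_s: 18.62
eef_pos: [0.6301, -0.2559, 0.1576]
tool_rot: [-0.002, 0.705, 0.709, -0.0]
wrist_force: [0.2, 0.3, -2.5]
finger_gap: 0.35
grasp_force: 20.0
```

```bash
python3 go.py .6325 -.256 .027 -0.8
```

```text
pos [ 0.6301 -0.2559  0.1576] yaw 0.33 t 18.625 gap 0.35035218831457643 F [ 0.2  0.3 -2.5] q [-0.4   0.52  1.38  0.    1.24 -0.41]
shift mm [ -0.4   2.8 130.6] turn [-0.16 -0.11  1.13]
```

>>> apply_moves --rows '[0,3,55,0,0,0,0.8,0,3,105,0,0,0,0.8,0,3,120,0,0,0,0.8,0,3,126,0,0,0,0.8,0,3,128,0,0,0,0.8]'

```text
time_s: 19.25
eef_pos: [0.6353, -0.257, 0.0329]
tool_rot: [0.001, 0.705, 0.709, 0.001]
wrist_force: [0.2, 0.9, -1.0]
finger_gap: 0.344
grasp_force: 20.0
```

>>> apply_moves --rows '[0,0,0.6,0,0,0,0.8,0,0,1.2,0,0,0,0.8,0,0,1.8,0,0,0,0.8,0,0,1.8,0,0,0,0.8]'

```text
time_s: 19.75
eef_pos: [0.634, -0.257, 0.0295]
tool_rot: [0.0, 0.705, 0.709, 0.0]
wrist_force: [0.9, 0.2, -1.9]
finger_gap: 0.354
grasp_force: 20.0
```

>>> apply_moves --rows '[0,0,0.8,0,0,0,0.8,0,0,1.6,0,0,0,0.8,0,0,2.4,0,0,0,0.8,0,0,3,0,0,0,0.8,0,0,3,0,0,0,0.8]'

```text
time_s: 20.38
eef_pos: [0.634, -0.2569, 0.0262]
tool_rot: [-0.0, 0.705, 0.709, 0.0]
wrist_force: [-0.3, 0.4, -2.3]
finger_gap: 0.353
grasp_force: 20.0
```

>>> apply_moves --rows '[0,0,0.4,0,0,0,0.8,0,0,0.8,0,0,0,0.8,0,0,1.2,0,0,0,0.8,0,0,1.2,0,0,0,0.8]'

```text
time_s: 20.88
eef_pos: [0.634, -0.2569, 0.0259]
tool_rot: [0.0, 0.705, 0.709, 0.0]
wrist_force: [-2.0, 0.7, 5.2]
finger_gap: 0.352
grasp_force: 20.0
```

>>> apply_moves --rows '[0,0,-0.5,0,0,0,0.6,0,0,-0.5,0,0,0,0.45,0,0,-0.5,0,0,0,0.4,0,0,-0.5,0,0,0,0.4,0,0,-0.5,0,0,0,0.4]'

```text
time_s: 21.5
eef_pos: [0.634, -0.2569, 0.0255]
tool_rot: [-0.0, 0.705, 0.709, 0.0]
wrist_force: [0.4, 0.5, 0.2]
finger_gap: 0.601
grasp_force: 0.0
```

>>> apply_moves --rows '[0,0,-15,0,0,0,0.4,0,0,-60,0,0,0,0.3,0,0,-110,0,0,0,0.2,0,0,-130,0,0,0,0.1]'

```text
time_s: 22.0
eef_pos: [0.6357, -0.2576, 0.1609]
tool_rot: [0.003, 0.705, 0.709, 0.001]
wrist_force: [0.9, 0.3, 0.3]
finger_gap: 0.875
grasp_force: 0.0
```

```bash
python3 near.py w8.png .633 -.256 .045 .026 .058; python3 go.py .48 -.007 .14 0
```

```text
720 table 0.0054641306874732565 ztop 0.28085594832846966
ctr [ 0.63354177 -0.25757751] size [0.03202121 0.04411151] rect ((633.58984375, -257.54241943359375), (32.055694580078125, 44.00141906738281), 0.39878222346305847)
circle [ 0.63345201 -0.25523229  0.02024375]
pos [ 0.6363 -0.2579  0.1627] yaw 0.33 t 22.05 gap 0.888770089144581 F [ 2.2 -0.4  1.6] q [-0.4   0.52  1.37  0.    1.24 -0.41]
shift mm [ 251.9 -155.1   20.2] turn [0.55 0.23 0.32]
```

>>> apply_moves --rows '[50,-31,0,0,0,0,0.1,100,-62,0,0,0,0,0.1,150,-93,0,0,0,0,0.1,200,-124,6,0,0,0,0.1,250,-153,16,0,0,0,0.1]'

```text
time_s: 22.68
eef_pos: [0.4786, -0.0064, 0.14]
tool_rot: [0.0, 0.705, 0.709, 0.001]
wrist_force: [0.0, 0.3, 0.5]
finger_gap: 0.896
grasp_force: 0.0
```

>>> apply_moves --rows '[0,0,0,0,0,0,0.1,0,0,0,0,0,0,0.1]'

```text
time_s: 22.92
eef_pos: [0.4803, -0.0079, 0.1402]
tool_rot: [0.001, 0.705, 0.709, 0.0]
wrist_force: [-0.7, 0.1, 0.6]
finger_gap: 0.903
grasp_force: 0.0
```

```bash
python3 near.py w9.png .48 -.007 .045 .015 .052; python3 go.py .48 -.007 .016 0
```

```text
5330 table -0.0009078748026381811 ztop 0.26013554898505153
ctr [ 0.4783918  -0.00382858] size [0.05146106 0.05155904] rect ((478.0619812011719, -3.7695388793945312), (51.592533111572266, 50.80367660522461), 40.23450469970703)
circle [ 0.47816526 -0.00157345  0.01880974]
pos [ 0.4806 -0.0084  0.1401] yaw 0.3 t 22.975 gap 0.8951910610085051 F [-0.1  0.3  0.1] q [-0.04  0.24  1.89 -0.    1.02 -0.05]
shift mm [  1.5  -0.8 124.1] turn [0.1  0.02 0.3 ]
```

>>> apply_moves --rows '[4,-2,20,0,0,0,0.1,4,-2,65,0,0,0,0.1,4,-2,105,0,0,0,0.1,4,-2,119,0,0,0,0.1,4,-2,124,0,0,0,0.1]'

```text
time_s: 23.6
eef_pos: [0.4784, -0.0045, 0.0154]
tool_rot: [0.0, 0.706, 0.709, 0.0]
wrist_force: [-0.1, -0.5, 0.4]
finger_gap: 0.896
grasp_force: 0.0
```

>>> apply_moves --rows '[0,0,0,0,0,0,0.4,0,0,0,0,0,0,0.6,0,0,0,0,0,0,0.6,0,0,0,0,0,0,0.6,0,0,-30,0,0,0,0.6]'

```text
time_s: 24.22
eef_pos: [0.4757, -0.0037, 0.0446]
tool_rot: [-0.002, 0.705, 0.709, -0.002]
wrist_force: [0.2, 0.6, -0.8]
finger_gap: 0.562
grasp_force: 20.0
```

>>> apply_moves --rows '[0,0,-45,0,0,0,0.6,0,0,-90,0,0,0,0.6,0,0,-110,0,0,0,0.6]'

```text
time_s: 24.6
eef_pos: [0.4785, -0.0037, 0.1582]
tool_rot: [0.001, 0.705, 0.709, 0.001]
wrist_force: [-0.4, 0.1, -1.0]
finger_gap: 0.565
grasp_force: 20.0
```

```bash
python3 go.py .6286 .215 .15 0
```

```text
pos [ 0.4785 -0.0037  0.1582] yaw 0.33 t 24.6 gap 0.5645580392100904 F [-0.4  0.1 -1. ] q [-0.03  0.21  1.87  0.    1.06 -0.04]
shift mm [217.9 151.3   8.9] turn [0.24 0.   0.33]
```

>>> apply_moves --rows '[43,30,0,0,0,0,0.6,87,60,0,0,0,0,0.6,130,90,0,0,0,0,0.6,174,120,0,0,0,0,0.6,217,151,0,0,0,0,0.6]'

```text
time_s: 25.22
eef_pos: [0.6277, 0.2155, 0.1553]
tool_rot: [-0.0, 0.705, 0.709, -0.0]
wrist_force: [-0.3, 0.5, -0.5]
finger_gap: 0.565
grasp_force: 20.0
```

>>> apply_moves --rows '[0,0,0,0,0,0,0.6,0,0,0,0,0,0,0.6]'

```text
time_s: 25.48
eef_pos: [0.6264, 0.2136, 0.1549]
tool_rot: [-0.0, 0.705, 0.709, -0.001]
wrist_force: [0.3, -0.8, -1.0]
finger_gap: 0.565
grasp_force: 20.0
```

```bash
python3 go.py .6286 .215 .0225 0; python3 wfit.py w10.png .6269 .1731 -2.35 .17; python3 - <<'E'
from h import *
import pickle
W=np.vstack([cloud(pickle.load(open(n+"0.pkl","rb"))).reshape(-1,3) for n in ["scene","side"]])
q=W[(W[:,2]>.03)&(W[:,2]<.3)&(W[:,0]>.6)&(W[:,0]<.85)&(W[:,1]>.05)&(W[:,1]<.35)]
print(len(q)); 
for lo in np.arange(.03,.25,.03):
    p=q[(q[:,2]>=lo)&(q[:,2]<lo+.03)]
    if len(p): print(lo.round(2),len(p),p[:,:2].min(0).round(3),p[:,:2].max(0).round(3))
E
```

```text
pos [0.6264 0.2136 0.1549] yaw 0.35 t 25.475 gap 0.5645585892583472 F [ 0.3 -0.8 -1. ] q [ 0.31  0.5   1.44 -0.    1.21  0.31]
shift mm [  1.5   2.5 132.4] turn [-0.12  0.06  0.35]
33141 [ 0.6254  0.1748 -0.0332] -1.9 1.513067713313037
well 0.042 [0.6268 0.2168]
well -0.042 [0.624  0.1328]
3893
0.03 369 [0.783 0.05 ] [0.849 0.303]
0.06 1653 [0.784 0.05 ] [0.85  0.299]
0.09 709 [0.797 0.06 ] [0.85 0.3 ]
0.12 518 [0.807 0.25 ] [0.85  0.324]
0.15 414 [0.823 0.265] [0.85  0.307]
0.18 230 [0.781 0.237] [0.843 0.293]
```

View pics/w10.png

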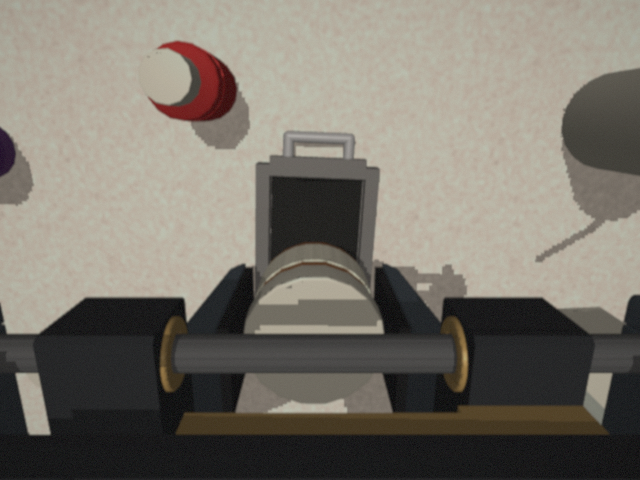

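>>> apply_moves --rows '[2,1,55,0,0,0,0.6,2,1,102,0,0,0,0.6,2,1,120,0,0,0,0.6,2,1,125,0,0,0,0.6,2,1,127,0,0,0,0.6]'

```text
time_s: 26.15
eef_pos: [0.6296, 0.2162, 0.0304]
tool_rot: [0.001, 0.705, 0.709, 0.002]
wrist_force: [0.4, -0.5, -1.0]
finger_gap: 0.565
grasp_force: 20.0
```

>>> apply_moves --rows '[0,0,0.6,0,0,0,0.6,0,0,1.2,0,0,0,0.6,0,0,1.8,0,0,0,0.6,0,0,1.8,0,0,0,0.6]'

```text
time_s: 26.65
eef_pos: [0.6283, 0.2161, 0.027]
tool_rot: [0.0, 0.705, 0.709, 0.0]
wrist_force: [-0.0, -0.7, -0.5]
finger_gap: 0.563
grasp_force: 20.0
```

>>> apply_moves --rows '[0,0,0.8,0,0,0,0.6,0,0,1.6,0,0,0,0.6,0,0,2.3,0,0,0,0.6,0,0,3,0,0,0,0.6,0,0,3,0,0,0,0.6]'

```text
time_s: 27.28
eef_pos: [0.6283, 0.2161, 0.0238]
tool_rot: [-0.0, 0.705, 0.709, -0.0]
wrist_force: [-0.3, -0.4, -0.8]
finger_gap: 0.565
grasp_force: 20.0
```

>>> apply_moves --rows '[0,0,0.3,0,0,0,0.6,0,0,0.6,0,0,0,0.6,0,0,0.6,0,0,0,0.6]'

```text
time_s: 27.65
eef_pos: [0.6283, 0.2161, 0.0233]
tool_rot: [-0.0, 0.705, 0.709, 0.0]
wrist_force: [-0.1, 0.4, -1.7]
finger_gap: 0.566
grasp_force: 20.0
```

>>> apply_moves --rows '[0,0,0.4,0,0,0,0.6,0,0,0.8,0,0,0,0.6,0,0,0.8,0,0,0,0.6]'

```text
time_s: 28.02
eef_pos: [0.6283, 0.2161, 0.0225]
tool_rot: [-0.0, 0.705, 0.709, 0.0]
wrist_force: [1.0, -0.3, -0.8]
finger_gap: 0.561
grasp_force: 20.0
```

>>> apply_moves --rows '[0,0,0.4,0,0,0,0.6,0,0,0.8,0,0,0,0.6,0,0,0.8,0,0,0,0.6]'

```text
time_s: 28.4
eef_pos: [0.6284, 0.2161, 0.0225]
tool_rot: [0.0, 0.705, 0.709, 0.0]
wrist_force: [-1.7, -1.1, 5.8]
finger_gap: 0.565
grasp_force: 20.0
```

>>> apply_moves --rows '[0,0,-0.4,0,0,0,0.4,0,0,-0.4,0,0,0,0.3,0,0,-0.4,0,0,0,0.2,0,0,-0.4,0,0,0,0.2,0,0,-0.4,0,0,0,0.2]'

```text
time_s: 29.02
eef_pos: [0.6283, 0.2161, 0.0219]
tool_rot: [-0.0, 0.705, 0.709, -0.0]
wrist_force: [0.2, -0.6, -0.4]
finger_gap: 0.796
grasp_force: 0.0
```

>>> apply_moves --rows '[0,0,-15,0,0,0,0.2,0,0,-60,0,0,0,0.2,0,0,-110,0,0,0,0.25,0,0,-130,0,0,0,0.25]'

```text
time_s: 29.52
eef_pos: [0.6301, 0.2167, 0.1572]
tool_rot: [0.002, 0.705, 0.709, 0.003]
wrist_force: [-0.2, -0.7, -0.2]
finger_gap: 0.752
grasp_force: 0.0
```

```bash
python3 near.py w11.png .6275 .216 .045 .026 .055; python3 go.py .442 .119 .14 0
```

```text
2391 table 0.0054229598113459815 ztop 0.27727635027947645
ctr [0.62774938 0.21604846] size [0.05143123 0.0513323 ] rect ((627.6821899414062, 216.3245086669922), (51.17726516723633, 50.889320373535156), 32.5863151550293)
circle [0.62775002 0.2197269  0.02006764]
pos [0.6308 0.2169 0.1589] yaw 0.32 t 29.575 gap 0.7517119206951441 F [1.4 0.5 1.5] q [0.31 0.49 1.43 0.   1.21 0.31]
shift mm [ -96.9 -189.5   16.7] turn [ 0.56 -0.19  0.32]
```

>>> apply_moves --rows '[-25,-48,0,0,0,0,0.25,-50,-96,0,0,0,0,0.25,-75,-144,5,0,0,0,0.25,-96,-187,12,0,0,0,0.25,-96,-187,14,0,0,0,0.25]'

```text
time_s: 30.2
eef_pos: [0.4379, 0.1176, 0.1377]
tool_rot: [-0.001, 0.705, 0.709, -0.001]
wrist_force: [0.9, -0.3, 0.4]
finger_gap: 0.751
grasp_force: 0.0
```

>>> apply_moves --rows '[0,0,0,0,0,0,0.25,0,0,0,0,0,0,0.25]'

```text
time_s: 30.45
eef_pos: [0.4434, 0.1196, 0.1384]
tool_rot: [0.0, 0.705, 0.709, 0.001]
wrist_force: [-0.7, 1.0, -0.8]
finger_gap: 0.749
grasp_force: 0.0
```

```bash
python3 near.py w12.png .442 .119 .04 .02 .06; python3 go.py .442 .119 .018 0
```

```text
812 table -0.0008509618209588954 ztop 0.2584089759602139
ctr [0.44063331 0.12184826] size [0.03849339 0.03868585] rect ((441.062744140625, 122.69204711914062), (37.1434326171875, 37.84368896484375), 40.159088134765625)
circle [0.44087652 0.12400823 0.01697159]
pos [0.4432 0.1195 0.1382] yaw 0.34 t 30.5 gap 0.7538798625723362 F [0.3 0.2 0.8] q [0.24 0.21 1.93 0.   1.   0.23]
shift mm [ -0.6  -1.3 120.2] turn [ 0.06 -0.02  0.34]
```

Vial is at (.441,.122).

>>> apply_moves --rows '[2,-2,20,0,0,0,0.25,2,-2,65,0,0,0,0.25,2,-2,102,0,0,0,0.25,2,-2,115,0,0,0,0.25,2,-2,120,0,0,0,0.25]'

```text
time_s: 31.12
eef_pos: [0.4405, 0.1213, 0.0178]
tool_rot: [-0.0, 0.705, 0.709, 0.0]
wrist_force: [0.3, 0.4, -0.7]
finger_gap: 0.748
grasp_force: 0.0
```

>>> apply_moves --rows '[0,0,0,0,0,0,0.5,0,0,0,0,0,0,0.7,0,0,0,0,0,0,0.7,0,0,0,0,0,0,0.7,0,0,-30,0,0,0,0.7]'

```text
time_s: 31.75
eef_pos: [0.4381, 0.1206, 0.047]
tool_rot: [-0.001, 0.705, 0.709, -0.002]
wrist_force: [0.9, -0.6, -1.0]
finger_gap: 0.421
grasp_force: 20.0
```

>>> apply_moves --rows '[0,0,-45,0,0,0,0.7,0,0,-90,0,0,0,0.7,0,0,-110,0,0,0,0.7]'

```text
time_s: 32.12
eef_pos: [0.4408, 0.1212, 0.1607]
tool_rot: [0.001, 0.705, 0.709, 0.002]
wrist_force: [-0.3, 0.1, -0.3]
finger_gap: 0.426
grasp_force: 20.0
```

```bash
python3 go.py .6248 .132 .155 0
```

```text
pos [0.4408 0.1212 0.1607] yaw 0.32 t 32.125 gap 0.42562488042837787 F [-0.3  0.1 -0.3] q [0.24 0.18 1.91 0.   1.05 0.24]
shift mm [  9.7 184.    6.5] turn [ 0.24 -0.07  0.32]
```

>>> apply_moves --rows '[2,45,0,0,0,0,0.7,5,92,0,0,0,0,0.7,8,138,0,0,0,0,0.7,10,184,0,0,0,0,0.7,10,184,0,0,0,0,0.7]'

```text
time_s: 32.75
eef_pos: [0.6261, 0.132, 0.1569]
tool_rot: [0.0, 0.705, 0.709, 0.0]
wrist_force: [-1.3, -0.6, -1.4]
finger_gap: 0.418
grasp_force: 20.0
```

>>> apply_moves --rows '[0,0,0,0,0,0,0.7,0,0,0,0,0,0,0.7]'

```text
time_s: 33.0
eef_pos: [0.6225, 0.132, 0.1582]
tool_rot: [-0.0, 0.705, 0.709, -0.0]
wrist_force: [0.5, 1.6, -0.4]
finger_gap: 0.42
grasp_force: 20.0
```

```bash
python3 go.py .6248 .132 .030 0
```

```text
pos [0.6225 0.132  0.1582] yaw 0.33 t 33.0 gap 0.42004842776038087 F [ 0.5  1.6 -0.4] q [0.19 0.45 1.5  0.   1.19 0.18]
shift mm [  0.    2.5 128.2] turn [-0.05  0.    0.33]
```

>>> apply_moves --rows '[0,2,55,0,0,0,0.7,0,2,102,0,0,0,0.7,0,2,120,0,0,0,0.7,0,2,126,0,0,0,0.7,0,2,129,0,0,0,0.7]'

```text
time_s: 33.62
eef_pos: [0.6269, 0.1324, 0.0306]
tool_rot: [0.001, 0.705, 0.709, 0.001]
wrist_force: [-0.0, 0.1, -0.2]
finger_gap: 0.421
grasp_force: 20.0
```

>>> apply_moves --rows '[0,0,0.7,0,0,0,0.7,0,0,1.4,0,0,0,0.7,0,0,2,0,0,0,0.7,0,0,2,0,0,0,0.7]'

```text
time_s: 34.12
eef_pos: [0.6259, 0.1321, 0.0272]
tool_rot: [0.0, 0.705, 0.709, 0.0]
wrist_force: [0.6, -0.9, -1.8]
finger_gap: 0.42
grasp_force: 20.0
```

>>> apply_moves --rows '[0,0,0.5,0,0,0,0.7,0,0,1,0,0,0,0.7,0,0,1.5,0,0,0,0.7,0,0,1.8,0,0,0,0.7,0,0,1.8,0,0,0,0.7]'

```text
time_s: 34.75
eef_pos: [0.6258, 0.1321, 0.0252]
tool_rot: [-0.0, 0.705, 0.709, 0.0]
wrist_force: [-0.3, -0.6, -1.4]
finger_gap: 0.423
grasp_force: 20.0
```

>>> apply_moves --rows '[0,0,0.3,0,0,0,0.7,0,0,0.6,0,0,0,0.7,0,0,0.6,0,0,0,0.7]'

```text
time_s: 35.12
eef_pos: [0.6258, 0.1321, 0.0248]
tool_rot: [0.0, 0.705, 0.709, 0.0]
wrist_force: [-0.8, 0.4, 0.7]
finger_gap: 0.42
grasp_force: 20.0
```

>>> apply_moves --rows '[0,0,0.4,0,0,0,0.7,0,0,0.4,0,0,0,0.7]'

```text
time_s: 35.38
eef_pos: [0.6259, 0.1321, 0.0247]
tool_rot: [0.0, 0.705, 0.709, 0.0]
wrist_force: [-0.6, 0.1, 3.2]
finger_gap: 0.419
grasp_force: 20.0
```

>>> apply_moves --rows '[0,0,-0.1,0,0,0,0.5,0,0,-0.1,0,0,0,0.35,0,0,-0.1,0,0,0,0.3,0,0,-0.1,0,0,0,0.3,0,0,-0.1,0,0,0,0.3]'

```text
time_s: 36.0
eef_pos: [0.6258, 0.132, 0.0243]
tool_rot: [-0.0, 0.705, 0.709, -0.0]
wrist_force: [-0.3, -0.3, 0.9]
finger_gap: 0.697
grasp_force: 0.0
```

>>> apply_moves --rows '[0,0,-15,0,0,0,0.3,0,0,-60,0,0,0,0.25,0,0,-115,0,0,0,0.25,0,0,-170,0,0,0,0.2,0,0,-190,0,0,0,0.1]'

```text
time_s: 36.62
eef_pos: [0.6274, 0.1324, 0.2202]
tool_rot: [0.002, 0.705, 0.709, 0.004]
wrist_force: [0.1, -1.0, -0.7]
finger_gap: 0.877
grasp_force: 0.0
```

>>> apply_moves --rows '[0,-50,0,0,0,0,0,0,-105,0,0,0,0,0,0,-160,0,0,0,0,0,0,-210,0,0,0,0,0,0,-210,0,0,0,0,0]'

```text
time_s: 37.25
eef_pos: [0.4126, 0.1305, 0.2156]
tool_rot: [0.0, 0.705, 0.71, 0.0]
wrist_force: [-0.5, 0.0, 0.1]
finger_gap: 0.998
grasp_force: 0.0
```

```bash
python3 - <<'E'
from h import *
im=grab("scene"); save(im,"sceneF.png"); cv2.imwrite("pics/f.png",cv2.resize(im["frame"][165:325,140:480,::-1],None,fx=2.35,fy=2.35,interpolation=cv2.INTER_CUBIC))
A=[cloud(im).reshape(-1,3),cloud(grab("side")).reshape(-1,3)]
W=np.vstack(A)
for n,x,y in [("dropper",.6347,-.088),("tall",.6335,-.172),("tin",.6325,-.256),("jar",.6275,.216),("vial",.6246,.132),("mortar",.484,-.233),("flask",.434,-.106)]:
    q=W[(np.hypot(W[:,0]-x,W[:,1]-y)<.042)&(W[:,2]>.022)&(W[:,2]<.12)]
    print(n,((q[:,:2].min(0)+q[:,:2].max(0))/2).round(3),np.ptp(q[:,:2],axis=0).round(3),np.percentile(q[:,2],99.5).round(3))
E
```

```text
dropper [ 0.636 -0.094] [0.042 0.045] 0.087
tall [ 0.636 -0.175] [0.046 0.05 ] 0.1
tin [ 0.635 -0.26 ] [0.034 0.049] 0.071
jar [0.629 0.215] [0.053 0.06 ] 0.059
vial [0.627 0.129] [0.041 0.046] 0.07
mortar [ 0.484 -0.232] [0.064 0.065] 0.044
flask [ 0.435 -0.106] [0.049 0.052] 0.091
```

View pics/f.png

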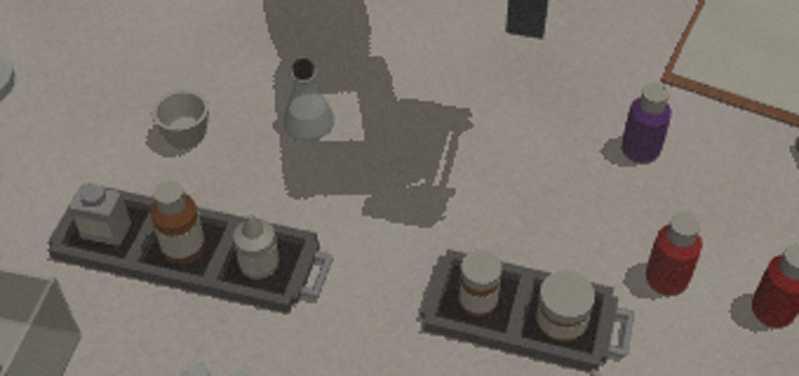

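All five stand upright in the right wells: tin (100,212), tall bottle (178,225) and dropper (256,248) next to the grip; vial (480,282) and jar (565,305) next to the grip. Mortar and flask haven't moved.

```bash
python3 -c "
from rig import workorder
print(workorder.finish_job())"
```

```text
the job is handed in; nothing more can be done
None
```

Both reagent kits are made up and the job is handed in: all five containers stand upright in their assigned wells, the mortar and flask are where they were, and the robot took about 37 s of the 125 s allowed.

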